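# Refit the carriage guide shaft of a receipt printer

### The arm

A 6-joint arm with a two-finger parallel gripper is mounted at the origin on the work surface. World frame = base frame: x ahead of the robot, y to its left, z up, the work surface at z = 0. Lengths are in m, angles in rad, forces in N, time in s.
With the tool pointing down it reaches from about 0.425 to 0.95 m from the base axis. Payload 14.7 kg.
Tool frame: the origin (TCP) lies at the very end of the fingers, on their centre line; the grasp point (between the pads) lies 19 mm behind it; y points along the fingers, z is the direction in which the jaws open and shut, and the axes are right-handed (so a half turn about y gives the same grasp; the last joint's range is limited). The gripper opens to 85 mm and grips with 20 to 120 N. Pads are 22 mm wide; open, the fingers measure 114 mm over their backs; the gripper's body (76 mm by 85 mm) begins 54 mm behind the grasp point. The pads swing forward as they close: fully open they stand 13 mm farther back than shut.
Start: joints at [1.184, 0.48, 1.596, -0, 1.065, -0.047], TCP at [0.217, 0.613, 0.231] pointing down, gripper open.
Joint ranges: [-2.75, 2.75], [-0.82, 2.05], [0.23, 2.67], [-1.56, 4.7], [0.09, 2.69], [-2.92, 2.92]. Speed limits (rad/s): [1.89, 1.89, 2.39, 3.01, 3.01, 3.01].

### API

Orientations are given as a unit quaternion [x, y, z, w].
In Python, from cell import get_obs, cams, bot gives the robot as it stands.
- The arm moves only by the shell command python3 -m inch 'ROWS' [OPENING] [FORCE]. ROWS is JSON, one flat list of numbers, 6 for each row, row after row: the shift along the tool's x, y, z in cm, then the turn, a rotation vector about the tool's x, y, z in degrees. In form: [tx, ty, tz, wx, wy, wz, tx, ty, tz, wx, wy, wz, ...]. A call has 1 to 10 rows; each row shifts and turns the commanded pose from where the row before left it, along the tool's axes as they then stand; what a row does not reach is not made up. A row lasts 1/10 s, in which the tool goes at most 50 mm and 8.59 degrees, less where a joint would pass 70% of its speed; a pose out of reach is approached as far as the arm can. A call with a gripper value outside its range is refused whole. OPENING is the opening, from 0 (shut) to 1 (fully open), set as the call begins (- or left out, the last holds). The fingers move at their own pace and stop on an object; FORCE is the grip in N (left out, the last holds). Time passes only in rows, so rows that do not move let the fingers close. It gives the time, the measured TCP pose, the force and the opening at its end, in the units of the state.
- get_obs(): the state, without advancing time (a new reading comes with each control period).
- cams.camera(name): name is "scene" or "top" or "wrist"; returns a dict with "img" (400x640x3 uint8, blue, green, red), "depth" (400x640 float32, m along the optical axis (not along the pixel's ray), 0 where there is no reading), "fx", "fy", "cx", "cy" (pixels), "eye" and "orientation" of the camera in the world. Camera axes: x right, y down, z forward; pixel columns grow to the right and rows downward; lengths in m; the calibration is good to about 2 mm. A picture is of the moment at which its call begins.
- bot.sign_off(): hands the job in, once; it reports no verdict.
The state is a dict: "time_s": time; "q": joint angles; "qvel": joint speeds; "tau": joint torques, N m; "ee_pos": TCP position; "tool_rot": TCP orientation; "wrist_force": force on the tool from outside, world axes, zero at the start; "torque": the same for the moment, N m; "width": finger opening in m.
Only numpy, scipy, OpenCV 4.12 (cv2) and the standard library are available. Lean on these libraries where they do the work, as an engineer would, in place of code of your own. Each camera call takes 0.05 s, during which the arm holds its last target.

### The job

Put the carriage guide shaft back into the opened receipt-printer mechanism: take it off its rest, thread it nose first through the bushing of the side frame facing the rest, the print-head carriage and the bushing of the opposite side frame, and push it fully home against the leaf spring until its collar seats on the flange of the first bushing. The clip goes on next and the spring pushes the shaft out if let go, so finish while holding it there, pressed home. Leave the other things on the bench where they lie.

Things in the scene. Friction and masses are not known exactly. Their poses are not given: they have to be found in the camera images.
- shaft: Hollow steel rod, 10 mm thick, 213 mm long, 80 g. Own y axis: along the rod, tail to nose. Origin on the axis, in the nose-side (seating) face of its fixed collar (26 mm across, 6 thick). Nose at +155 mm (last 8 mm taper to 5 mm); collar 0 to -6; plain tail stub -6 to -58 mm, the place to grip. Balance point +40 mm. Lies level on the rest, axis 40 mm above the bench, stub overhanging bare bench.
- shaft_nose (a point): Centre of the shaft's nose end, on its axis, 155 mm from the collar's seating face. Axes as shaft.
- shaft_tail (a point): Centre of the shaft's tail end, on its axis, 58 mm from the collar's seating face. Axes as shaft.
- rest: Black plastic shaft rest, fixed to the bench: base 50 x 120 x 8 mm, two V-notched ribs 12 mm thick and 37 mm wide, centred 42.5 mm either side of the middle, 47 mm high. Origin at the centre of the underside, z up, y along the notches. The shaft lies in it with its nose to +y, its collar's seating face at about y = -62 mm.
- chassis: Opened printer mechanism, fixed: two upright side frames 115 mm deep, 100 mm high, outer faces at y = -66 (near, facing the rest) and +66 mm. Origin: centre of underside, z up, shaft goes in along +y. Both bushings on one line along y at x = -15, z = 75 mm. Between them the black carriage (36 mm long, within 30 mm of the middle) has an 18 mm bore on that line and slides with about 1 N drag.
- near_bush (a point): Centre of the mouth of the near side frame's bronze bushing, in the outer face of its flange, at (-15, -72, 75) mm in the chassis. Flange 29 mm across; bore 13 mm, countersunk at the mouth to 18 mm, 15 mm long. With the shaft home its collar lies flat on this flange, shaft's origin here. Nothing else stands outside this side frame. Axes as chassis.
- far_bush (a point): Centre of the mouth (inner end) of the far side frame's bushing, at (-15, +57, 75) mm in the chassis, 129 mm beyond near_bush. Same bore and countersink, mouth towards the near bushing; its outer end is at y = +72 mm. Axes as chassis.
- leaf (a joint): Leaf spring: a steel strip upright outside the far side frame, across the far bushing's end. 0 free, grows (rad) as the nose bends it outwards. The nose meets it 150 mm past the near bushing's mouth, 5 mm before home; there it pushes with about 1 N, at home (0.11 rad) with about 3 N. It bends on to 0.25 rad: the hard stop is the collar, not the leaf.
- leaf_pad (a point): Point of the leaf spring's inner face which the shaft's nose meets, 45 mm above its bend and 75 mm above the bench.
- meter: Black multimeter lying on its back, 78 x 150 x 34 mm: leave alone. Origin at the centre of its underside.
- harddrive: Opened hard drive, 102 x 147 x 25 mm: leave alone. Origin at the centre of its underside.
- driver: Screwdriver with a black handle, 200 mm long, 26 mm thick, lying along its x: leave alone. Origin midway along it, on the bench.
- cap: Orange plastic ring cap, 44 mm in diameter, 12 mm high: leave alone. Origin at the centre of its underside.
Not all that is in view belongs to the job. There is more than one size of the shaft; the one meant has the size given above.

How it is judged:
By the outcome, as a careful person would: the job done as asked, in the order asked, and still so for the second after the job is handed in, while the arm keeps its last pose, push and grip.
It also fails if it takes over 51 s, if anything falls off the work surface, if the arm or the gripper's body presses on something with over 40 N, if the wrist force passes 120 N, or if a joint passes its speed limit or range.

## Working session

There is one attempt and no reset: what is moved stays moved. The work goes in short steps, Python scripts to look and compute and a shell command to move; the robot and the scene stay as the last step left them, time stands still between calls to the robot, and variables do not carry over. Pictures are saved under pics/ and viewed, and the job is handed in when it is done.

```bash
ls; mkdir -p pics
cat > h.py <<'E'
import numpy as np, cv2
from scipy.spatial.transform import Rotation as R
E
python3 - <<'E'
from cell import get_obs,cams,bot
import cv2,numpy as np
o=get_obs(); print({k:(np.round(v,4).tolist()) for k,v in o.items()})
for n in("scene","top","wrist"):
    c=cams.camera(n); cv2.imwrite(f"pics/{n}0.png",c["img"]); np.savez(f"{n}0.npz",**c)
    print(n,c["fx"],c["fy"],c["cx"],c["cy"],c["eye"],c["orientation"])
E
```

```text
pics
{'time_s': 0.0, 'q': [1.1844, 0.4808, 1.5969, 0.0, 1.0651, -0.0466], 'qvel': [-0.0001, -0.0003, 0.0007, -0.0007, 0.0009, -0.0008], 'tau': [0.0001, -95.0655, -43.0176, 0.0001, 0.0125, 0.0001], 'ee_pos': [0.2165, 0.6125, 0.2307], 'tool_rot': [0.6973, -0.1197, 0.1195, -0.6965], 'wrist_force': [0.3131, 0.5451, 0.4986], 'torque': [0.0079, 0.0474, 0.006], 'width': 0.0852}
scene 518.8976713831801 518.8976713831801 316.07207125257565 191.91513217452444 [1.51423185 0.06987002 0.7159395 ] [ 0.59955115  0.64707213 -0.34030574 -0.32561952]
top 372.55895004918546 372.55895004918546 324.741263699744 197.07008105592544 [0.39449929 0.01217975 1.0224113 ] [-0.70266286  0.70505192 -0.07145358  0.06372658]
wrist 279.825728146492 279.825728146492 321.01951244016664 202.26515816186784 [0.15158162 0.63605171 0.37372054] [0.80900583 0.57218131 0.07696146 0.1104312 ]
```

View pics/scene0.png

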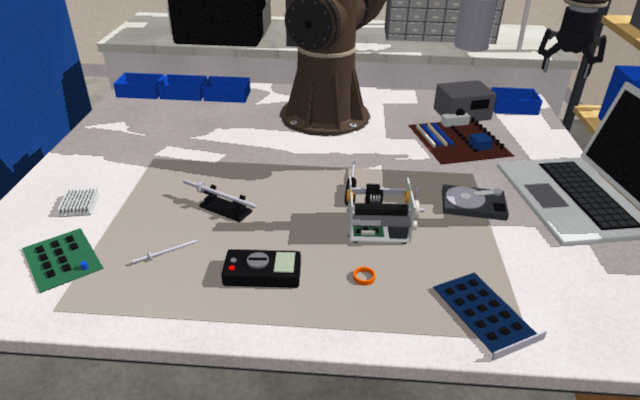

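View pics/top0.png

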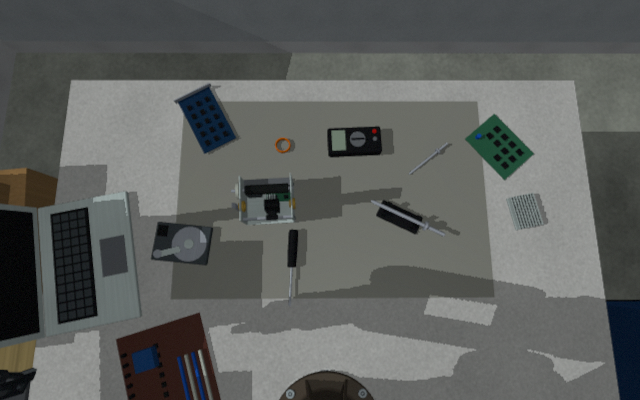

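View pics/wrist0.png

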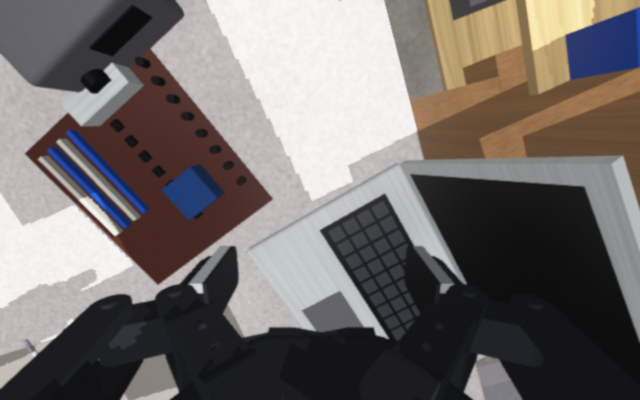

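The scene shows the rest with a rod at scene (220,195) / top (405,217). A second, loose rod lies at scene (165,252) / top (430,158). The driver is at top (293,265) and the chassis at top (266,200). Next I'll take close crops of both rods and the chassis.

Run:
```python
import cv2,numpy as np
s=cv2.imread("pics/scene0.png");t=cv2.imread("pics/top0.png")
a=cv2.resize(s[160:280,120:280],(800,600),interpolation=cv2.INTER_CUBIC)
cv2.imwrite("pics/c1.png",a)
cv2.imwrite("pics/c2.png",cv2.resize(t[130:250,350:510],(800,600),interpolation=cv2.INTER_CUBIC))
cv2.imwrite("pics/c3.png",cv2.resize(s[150:250,330:450],(720,600),interpolation=cv2.INTER_CUBIC))
cv2.imwrite("pics/c4.png",cv2.resize(t[160:240,220:320],(750,600),interpolation=cv2.INTER_CUBIC))
```

```text
(no output)
```

View pics/c1.png

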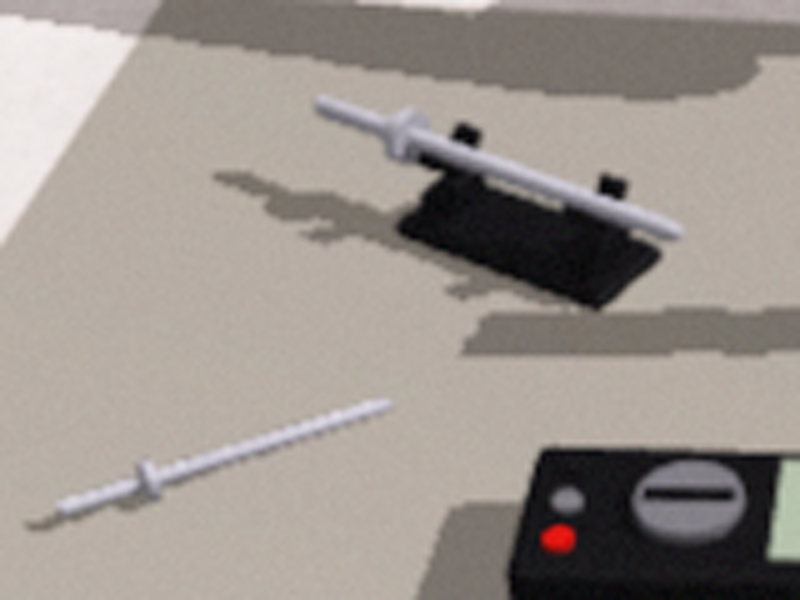

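View pics/c2.png

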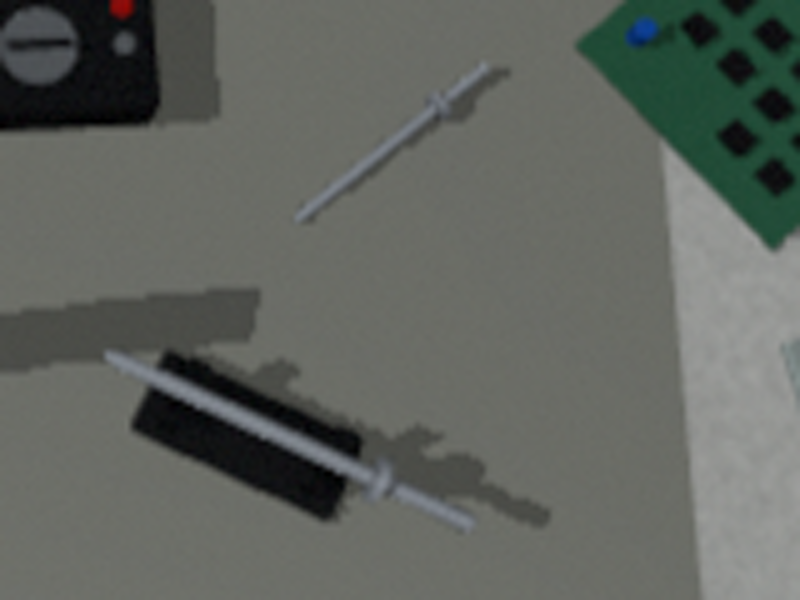

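View pics/c3.png

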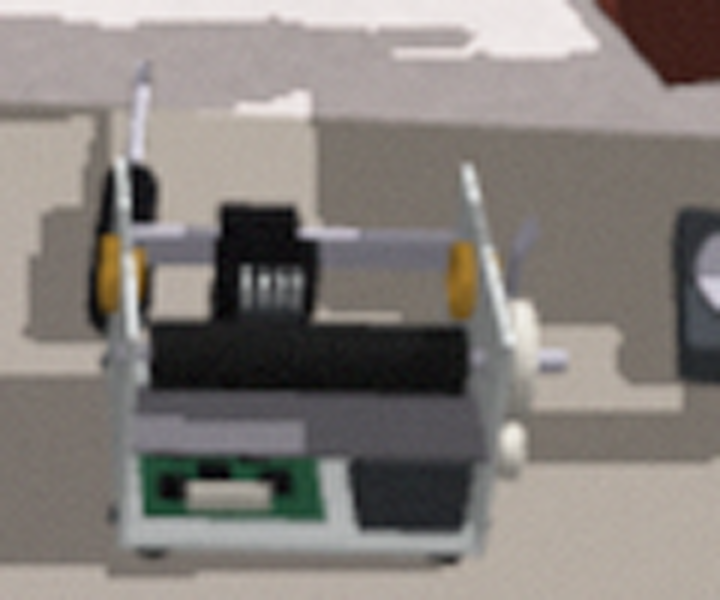

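View pics/c4.png

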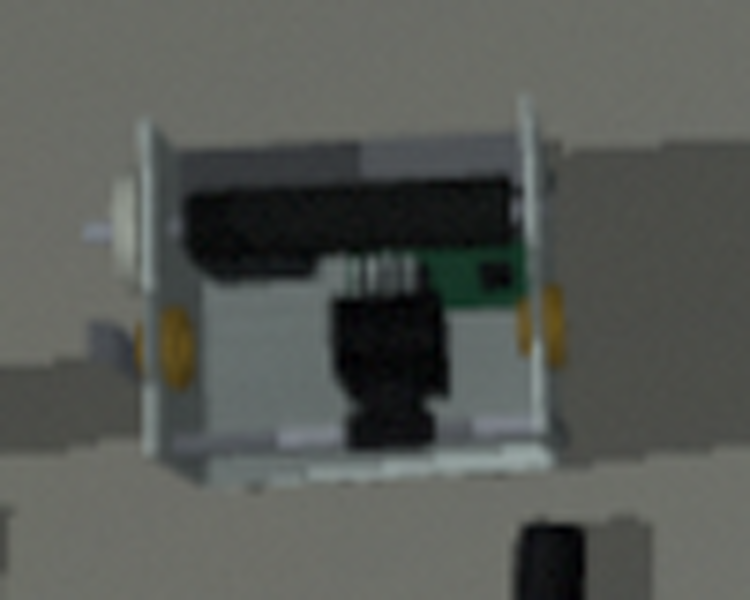

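```bash
cat > h.py <<'E'
import numpy as np, cv2
from scipy.spatial.transform import Rotation as R
def load(n): return dict(np.load(n+".npz"))
def ray(c,u,v):
    d=np.stack([(np.asarray(u,float)-c["cx"])/c["fx"],(np.asarray(v,float)-c["cy"])/c["fy"],np.ones(np.shape(u))],-1)
    return R.from_quat(c["orientation"]).apply(d)
def onz(c,u,v,z):
    d=ray(c,u,v); e=np.asarray(c["eye"]); return e+d*((z-e[2])/d[...,2])[...,None]
def proj(c,P):
    p=R.from_quat(c["orientation"]).inv().apply(np.asarray(P)-c["eye"]); return np.stack([p[...,0]/p[...,2]*c["fx"]+c["cx"],p[...,1]/p[...,2]*c["fy"]+c["cy"]],-1)
def depthpts(c,u0,u1,v0,v1):
    v,u=np.mgrid[v0:v1,u0:u1]; z=c["depth"][v0:v1,u0:u1]
    d=ray(c,u,v)  # z=1 along optical axis
    return c["eye"]+d*z[...,None]
E
python3 - <<'E'
from h import *
for n,(u0,u1,v0,v1) in {"top0":(365,452,190,242),"scene0":(178,262,174,214)}.items():
    c=load(n); im=c["img"][v0:v1,u0:u1].astype(int); P=depthpts(c,u0,u1,v0,v1)
    print(n,"valid",(c["depth"][v0:v1,u0:u1]>0).mean())
    b,g,r=im[...,0],im[...,1],im[...,2]
    m=((b-r>3)&(b>110)).astype(np.uint8)
    k,l,st,_=cv2.connectedComponentsWithStats(m,connectivity=8)
    i=1+np.argmax(st[1:,4]); vv,uu=np.nonzero(l==i); print(st[1:].tolist())
    uu+=u0;vv+=v0
    w=onz(c,uu,vv,0.04)[:,:2]
    vx,vy,x,y=cv2.fitLine(w.astype(np.float32),cv2.DIST_HUBER,0,0.001,0.001).ravel()
    d=np.array([vx,vy]); d*=np.sign(d[1]); s=(w-[x,y])@d; t=(w-[x,y])@np.array([-d[1],d[0]])
    print("dir",d,"ang from y deg",np.degrees(np.arctan2(-d[0],d[1])),"ends",np.array([x,y])+d*s.min(),np.array([x,y])+d*s.max(),"len",np.ptp(s))
    h,e=np.histogram(s,bins=np.arange(s.min(),s.max()+.004,.004)); 
    wd=[np.round(np.ptp(t[(s>=a)&(s<a+.004)])*1000,1) if ((s>=a)&(s<a+.004)).any() else 0 for a in e[:-1]]; print(wd)
    PP=P.reshape(-1,3)[(l==i).ravel()]; print("depth z med",np.median(PP[:,2]), np.percentile(PP[:,2],[5,95]))
E
```

```text
Traceback (most recent call last):
  File "h.py", line 13, in depthpts
    d=ray(c,u,v)  # z=1 along optical axis
  File "h.py", line 6, in ray
    return R.from_quat(c["orientation"]).apply(d)
           ~~~~~~~~~~~~~~~~~~~~~~~~~~~~~~~~~~~^^^
  File "scipy/spatial/transform/_rotation.pyx", line 2580, in scipy.spatial.transform._rotation.Rotation.apply
ValueError: Expected input of shape (3,) or (P, 3), got (52, 87, 3).
```

Run:
```python
from h import *
# chassis: bronze rings
for n,(u0,u1,v0,v1) in {"top0":(225,305,165,235),"scene0":(335,430,155,250)}.items():
    c=load(n); im=c["img"][v0:v1,u0:u1].astype(int); P=depthpts(c,u0,u1,v0,v1)
    b,g,r=im[...,0],im[...,1],im[...,2]
    m=((r-b>50)).astype(np.uint8)
    k,l,st,ce=cv2.connectedComponentsWithStats(m,connectivity=8)
    for i in range(1,k):
        if st[i,4]<8: continue
        PP=P[l==i]; print(n,st[i].tolist(),ce[i]+[u0,v0],"pt med",np.median(PP,0),"min",PP.min(0),"max",PP.max(0))
        print("  ray on z=.075",onz(c,ce[i][0]+u0,ce[i][1]+v0,0.075))
# frame top edges
c=load("top0"); P=depthpts(c,225,310,160,240); m=(P[...,2]>0.09)&(P[...,2]<.115)
Q=P[m]; print(len(Q),Q.min(0),Q.max(0))
for lo,hi in((Q[:,1].min()-.01,Q[:,1].mean()),(Q[:,1].mean(),9)):
    q=Q[(Q[:,1]>=lo)&(Q[:,1]<hi)]; print(len(q),q.mean(0),q.min(0),q.max(0),cv2.fitLine(q[:,:2].astype(np.float32),2,0,.001,.001).ravel())
```

```text
Traceback (most recent call last):
  File "h.py", line 13, in depthpts
    d=ray(c,u,v)  # z=1 along optical axis
  File "h.py", line 6, in ray
    return R.from_quat(c["orientation"]).apply(d)
           ~~~~~~~~~~~~~~~~~~~~~~~~~~~~~~~~~~~^^^
  File "scipy/spatial/transform/_rotation.pyx", line 2580, in scipy.spatial.transform._rotation.Rotation.apply
ValueError: Expected input of shape (3,) or (P, 3), got (70, 80, 3).
```

```bash
sed -i 's/return R.from_quat(c\["orientation"\]).apply(d)/return d@R.from_quat(c["orientation"]).as_matrix().T/' h.py
cat > m1.py <<'E'
from h import *
for n,(u0,u1,v0,v1) in {"top0":(365,452,190,242),"scene0":(178,262,174,214)}.items():
    c=load(n); im=c["img"][v0:v1,u0:u1].astype(int); P=depthpts(c,u0,u1,v0,v1)
    print(n,"valid",(c["depth"][v0:v1,u0:u1]>0).mean())
    b,g,r=im[...,0],im[...,1],im[...,2]
    m=((b-r>3)&(b>110)).astype(np.uint8)
    k,l,st,_=cv2.connectedComponentsWithStats(m,connectivity=8)
    i=1+np.argmax(st[1:,4]); vv,uu=np.nonzero(l==i); print(st[1:].tolist())
    uu+=u0;vv+=v0
    w=onz(c,uu,vv,0.04)[:,:2]
    vx,vy,x,y=cv2.fitLine(w.astype(np.float32),cv2.DIST_HUBER,0,0.001,0.001).ravel()
    d=np.array([vx,vy]); d*=np.sign(d[1]); s=(w-[x,y])@d; t=(w-[x,y])@np.array([-d[1],d[0]])
    print("dir",d,"ang from y deg",np.degrees(np.arctan2(-d[0],d[1])),"ends",np.array([x,y])+d*s.min(),np.array([x,y])+d*s.max(),"len",np.ptp(s))
    e=np.arange(s.min(),s.max()+.004,.004)
    wd=[float(np.round(np.ptp(t[(s>=a)&(s<a+.004)])*1000,1)) if ((s>=a)&(s<a+.004)).any() else 0 for a in e[:-1]]; print(wd)
    PP=P.reshape(-1,3)[(l==i).ravel()]; print("depth z med",np.median(PP[:,2]), np.percentile(PP[:,2],[5,95]))
E
cat > m2.py <<'E'
from h import *
for n,(u0,u1,v0,v1) in {"top0":(225,305,165,235),"scene0":(335,430,155,250)}.items():
    c=load(n); im=c["img"][v0:v1,u0:u1].astype(int); P=depthpts(c,u0,u1,v0,v1)
    b,g,r=im[...,0],im[...,1],im[...,2]
    m=((r-b>50)).astype(np.uint8)
    k,l,st,ce=cv2.connectedComponentsWithStats(m,connectivity=8)
    for i in range(1,k):
        if st[i,4]<8: continue
        PP=P[l==i]; print(n,st[i].tolist(),ce[i]+[u0,v0],"pt med",np.median(PP,0),"min",PP.min(0),"max",PP.max(0))
        print("  ray on z=.075",onz(c,ce[i][0]+u0,ce[i][1]+v0,0.075))
c=load("top0"); P=depthpts(c,225,310,160,240); m=(P[...,2]>0.09)&(P[...,2]<.115)
Q=P[m]; print(len(Q),Q.min(0),Q.max(0))
for lo,hi in((-9,Q[:,1].mean()),(Q[:,1].mean(),9)):
    q=Q[(Q[:,1]>=lo)&(Q[:,1]<hi)]; print(len(q),q.mean(0),q.min(0),q.max(0),cv2.fitLine(q[:,:2].astype(np.float32),2,0,.001,.001).ravel())
E
python3 m1.py; python3 m2.py
```

```text
top0 valid 0.9962422634836428
[[6, 10, 57, 30, 164], [64, 37, 16, 9, 50]]
dir [0.43509907 0.9003826 ] ang from y deg -25.791597 ends [ 0.50394633 -0.27020863] [ 0.57527999 -0.12259263] len 0.16394808096256686
[14.6, 14.6, 6.1, 3.6, 6.1, 3.6, 3.6, 4.9, 3.6, 4.8, 3.6, 4.9, 3.6, 3.6, 6.1, 3.6, 4.9, 3.6, 3.6, 5.0, 3.6, 6.1, 6.1, 3.6, 6.1, 3.6, 3.6, 5.0, 3.6, 3.6, 5.0, 3.6, 6.1, 6.1, 3.6, 7.3, 6.1, 6.1, 8.6, 3.7, 2.5]
depth z med 0.04548811009943621 [0.04205361 0.05183659]
scene0 valid 0.9967261904761905
[[6, 6, 72, 27, 263]]
dir [0.43815053 0.89890164] ang from y deg -25.985937 ends [ 0.48383187 -0.31171868] [ 0.57553903 -0.12357394] len 0.20930514000525768
[4.6, 9.2, 7.1, 9.2, 5.8, 10.4, 7.0, 10.4, 5.8, 11.6, 20.9, 20.8, 24.1, 24.0, 25.1, 23.7, 20.4, 6.9, 10.2, 10.3, 10.2, 11.4, 10.2, 5.7, 9.0, 5.7, 5.7, 6.8, 4.5, 6.8, 10.1, 5.6, 7.7, 5.6, 10.0, 5.6, 5.6, 6.8, 10.0, 6.7, 9.9, 10.0, 8.7, 8.8, 8.7, 5.5, 9.9, 5.5, 9.8, 5.5, 8.7, 4.3, 0.0]
depth z med 0.04279947939925288 [0.03791204 0.04841109]
top0 [68, 34, 2, 9, 15] [293.53333333 202.8       ] pt med [0.56032664 0.08017922 0.08969751] min
[... 702 characters left out ...]
0.00059503] max [0.57383397 0.22256642 0.0901781 ]
  ray on z=.075 [0.55776186 0.21153501 0.075     ]
scene0 [17, 36, 2, 8, 10] [352.8 194.1] pt med [0.56969664 0.09397343 0.08124024] min [0.56325507 0.09108579 0.0728855 ] max [0.59452485 0.09446746 0.10086428]
  ray on z=.075 [0.5600612  0.09379303 0.075     ]
272 [0.51425862 0.07946581 0.09006787] [0.63616373 0.23737661 0.10442375]
130 [0.56904428 0.10893766 0.09579436] [0.52272188 0.07946581 0.09006787] [0.63616373 0.1557582  0.10442375] [ 0.70621365 -0.70799875  0.5690443   0.10893766]
142 [0.56912727 0.22000749 0.0969905 ] [0.51425862 0.20823294 0.09022681] [0.62817682 0.23737661 0.10427679] [0.9985729  0.05340634 0.56912726 0.2200075 ]
```

```bash
cat > st.py <<'E'
from h import *
from cell import get_obs
o=get_obs(); p=np.array(o["ee_pos"]); M=R.from_quat(o["tool_rot"]).as_matrix()
def rel(target,Mt=None):
    "shift in tool axes (cm) and rotvec (deg, tool axes)"
    t=M.T@(np.asarray(target)-p)*100
    w=np.zeros(3) if Mt is None else np.degrees(R.from_matrix(M.T@Mt).as_rotvec())
    return np.round(t,2),np.round(w,2)
def down(yawdeg,sx=1):
    "tool x along shaft dir (angle from +y, ccw), y down"
    a=np.radians(yawdeg); x=sx*np.array([-np.sin(a),np.cos(a),0]); y=np.array([0,0,-1.]); return np.stack([x,y,np.cross(x,y)],1)
E
python3 - <<'E'
from st import *
print(np.round(M,3))
for sx in(1,-1):
    print(sx, rel([.4947,-.2899,.2],down(-25.9,sx)), rel([.56,.05,.2],down(3,sx)))
c=load("wrist0"); print(M.T@(c["eye"]-p), M.T@R.from_quat(c["orientation"]).as_matrix())
E
```

```text
[[ 0.943 -0.     0.333]
 [-0.333 -0.001  0.943]
 [-0.    -1.    -0.001]]
1 (array([ 56.31,   3.15, -75.82]), array([ 4.000e-02, -8.356e+01, -4.000e-02])) (array([ 51.14,   3.12, -41.59]), array([ 3.0000e-02, -1.1246e+02, -5.0000e-02]))
-1 (array([ 56.31,   3.15, -75.82]), array([4.000e-02, 9.644e+01, 4.000e-02])) (array([ 51.14,   3.12, -41.59]), array([5.000e-02, 6.754e+01, 3.000e-02]))
[-0.06900994 -0.1428734   0.00037664] [[ 1.51903153e-04  9.63751621e-01  2.66801030e-01]
 [ 9.81391944e-04 -2.66801048e-01  9.63751129e-01]
 [ 9.99999507e-01  1.15439546e-04 -9.86345998e-04]]
```

Candidates for the shaft:
- **Rod on the rest:** scene (220,195), top (405,217). About 209 mm in the mask, roughly 10 mm thick, axis at about 0.04 m. It has the collar on the −y side and the nose on the +y side.
- **Loose rod:** scene (165,252), top (430,158). It is thinner and shorter, and lies on the bench.
- **Screwdriver:** top (293,265).

I choose the rod on the rest. The crop confirms its collar and thickness. Now I'll swing over to it.

```bash
python3 -m inch '[4.8,0,-0.5,0,4.6,0,4.8,0,-0.5,0,4.6,0,4.8,0,-0.5,0,4.6,0,4.8,0,-0.5,0,4.6,0,4.8,0,-0.5,0,4.6,0,4.8,0,-0.5,0,4.6,0,4.8,0,-0.5,0,4.6,0,4.8,0,-0.5,0,4.6,0,4.8,0,-0.5,0,4.6,0,4.8,0,-0.5,0,4.6,0]' 0.5
python3 -m inch '[4.8,0,-0.5,0,4.6,0,4.8,0,-0.5,0,4.6,0,4.8,0,-0.5,0,4.6,0,4.8,0,-0.5,0,4.6,0,4.8,0,-0.5,0,4.6,0,4.8,0,-0.5,0,4.6,0,4.8,0,-0.5,0,4.6,0,4.8,0,-0.5,0,4.6,0]'
python3 -c "
from st import *
print(rel([.4947,-.2899,.17],down(-25.9,-1)))"
```

```text
time_s: 1.15
ee_pos: [0.5432, 0.2724, 0.2311]
tool_rot: [0.594, -0.383, 0.383, -0.594]
wrist_force: [1.2, 0.3, -0.5]
width: 0.0425
time_s: 1.95
ee_pos: [0.5585, -0.107, 0.2312]
tool_rot: [0.443, -0.551, 0.551, -0.443]
wrist_force: [1.1, 0.5, -0.0]
width: 0.0426
(array([19.24,  6.12, -2.28]), array([-1.000e-02,  1.344e+01,  0.000e+00]))
```

```bash
python3 -m inch '[4.0,1.0,-0.5,0,3.4,0,4.0,1.0,-0.5,0,3.4,0,4.0,1.0,-0.5,0,3.4,0,4.0,1.0,-0.5,0,3.3,0,3,1,-1,0,0,0,0,0,0,0,0,0]'
cat > m3.py <<'E'
from st import *
from cell import cams
import sys
tag=sys.argv[1]
print(rel([.4947,-.2899,.059],down(-25.9,-1)))
for n in sys.argv[2:]:
    c=cams.camera(n); np.savez(n+tag+".npz",**c); cv2.imwrite(f"pics/{n}{tag}.png",c["img"])
E
python3 m3.py 1 wrist
```

```text
time_s: 2.55
ee_pos: [0.467, -0.276, 0.1799]
tool_rot: [-0.376, 0.6, -0.599, 0.374]
wrist_force: [0.6, 0.8, -0.1]
width: 0.0425
(array([ 0.03, 12.08,  3.14]), array([ 0.17, -0.05,  0.01]))
```

View pics/wrist1.png

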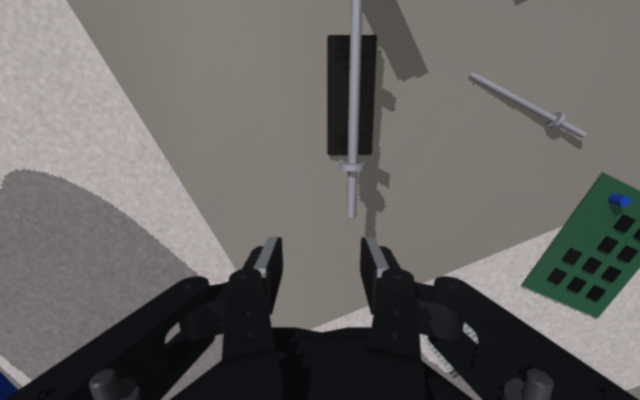

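The wrist view shows the shaft on the rest, with its tail at (352,217), the collar at (352,168) and the rod running up to (357,0). The loose rod, at (525,105), is clearly thinner.

```bash
cat > m4.py <<'E'
from h import *
c=load("wrist1"); im=c["img"].astype(int)
b,r=im[...,0],im[...,2]
u0,u1=330,380
L=[]
for v in range(2,222):
    row=((b[v,u0:u1]-r[v,u0:u1]>3)&(b[v,u0:u1]>110)); uu=np.nonzero(row)[0]+u0
    if len(uu)>=4: L.append((v,uu.min(),uu.max(),len(uu)))
L=np.array(L)
for a in L[L[:,0]>150][::2]: print(a.tolist(),end=" ")
print()
def line(sel):
    W=onz(c,(sel[:,1]+sel[:,2])/2,sel[:,0],0.04)[:,:2]
    vx,vy,x,y=cv2.fitLine(W.astype(np.float32),cv2.DIST_HUBER,0,.001,.001).ravel()
    d=np.array([vx,vy])*np.sign(vy); return d,np.array([x,y]),W
for lo,hi in((2,155),(180,212)):
    d,x,W=line(L[(L[:,0]>lo)&(L[:,0]<hi)]); print(lo,np.degrees(np.arctan2(-d[0],d[1])),x,"at y=-.29:",x+d*(-.29-x[1])/d[1])
for v in (162,168,174,217): print(v,onz(c,352.,v,0.04))
w=L[(L[:,0]>60)&(L[:,0]<140)]; print("width mm",np.median([np.linalg.norm(onz(c,a[2]+.5,a[0],.04)-onz(c,a[1]-.5,a[0],.04))*1e3 for a in w]))
E
python3 m4.py
```

```text
[151, 349, 355, 7] [153, 349, 355, 7] [155, 349, 355, 7] [157, 348, 355, 8] [159, 348, 355, 8] [161, 348, 355, 8] [163, 341, 355, 14] [165, 341, 361, 21] [167, 341, 360, 20] [169, 342, 360, 19] [171, 350, 356, 7] [178, 348, 355, 8] [180, 348, 355, 8] [182, 348, 355, 8] [184, 348, 355, 8] [186, 348, 355, 8] [188, 348, 355, 8] [190, 348, 354, 7] [192, 348, 354, 7] [194, 348, 354, 7] [196, 348, 354, 7] [198, 348, 354, 7] [200, 348, 354, 7] [202, 348, 354, 7] [204, 348, 354, 7] [206, 348, 354, 7] [208, 348, 354, 7] [210, 347, 354, 8] [212, 347, 354, 8] [214, 347, 353, 7] [216, 348, 353, 6] 
2 -25.673634 [ 0.53992707 -0.19172575] at y=-.29: [ 0.49268654 -0.29      ]
180 -25.62296 [ 0.49142653 -0.29305235] at y=-.29: [ 0.49289048 -0.29      ]
162 [ 0.50701019 -0.26061925  0.04      ]
168 [ 0.50451437 -0.26615968  0.04      ]
174 [ 0.50198957 -0.27176444  0.04      ]
217 [ 0.48300009 -0.31391887  0.04      ]
width mm 7.668762059738047
```

```bash
python3 -c "
from st import *
print(rel([.4938,-.2903,.021],down(-25.7,-1)))"
```

```text
(array([ 0.26, 15.95,  2.97]), array([ 0.1 , -0.23, -0.01]))
```

```bash
python3 -m inch '[0.1,2,1.5,0.1,-0.2,0,0.1,3,1.5,0,0,0,0,3,0,0,0,0,0,3,0,0,0,0,0,2.9,0,0,0,0,0,2,0,0,0,0,0,0,0,0,0,0]'
python3 -c "
from st import *
print(rel([.4938,-.2903,.021],down(-25.7,-1)))"
python3 m3.py 2 wrist
```

```text
time_s: 3.3
ee_pos: [0.4958, -0.2874, 0.0201]
tool_rot: [-0.377, 0.599, -0.597, 0.377]
wrist_force: [1.8, 0.6, 0.4]
width: 0.0425
(array([ 0.35, -0.09, -0.06]), array([ 0.11,  0.19, -0.03]))
(array([ 0.27, -3.89, -0.  ]), array([ 0.11,  0.39, -0.03]))
```

View pics/wrist2.png

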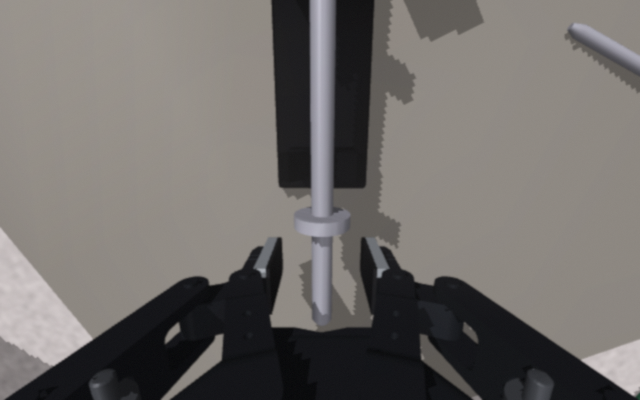

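The shaft stub (323,245–320) lies centred between the jaws, with the collar at (322,220) clear of them. Closing.

```bash
python3 -m inch '[0.2,-0.1,0,0,0,0,0,0,0,0,0,0,0,0,0,0,0,0,0,0,0,0,0,0,0,0,0,0,0,0,0,0,0,0,0,0,0,0,0,0,0,0,0,0,0,0,0,0]' 0 80
python3 m3.py 3 wrist
```

```text
time_s: 4.15
ee_pos: [0.4957, -0.2909, 0.0236]
tool_rot: [0.377, -0.598, 0.599, -0.377]
wrist_force: [-1.3, 0.5, 6.5]
width: 0.0071
(array([-0.05, -3.54, -0.13]), array([-0.13,  0.33,  0.  ]))
```

View pics/wrist3.png

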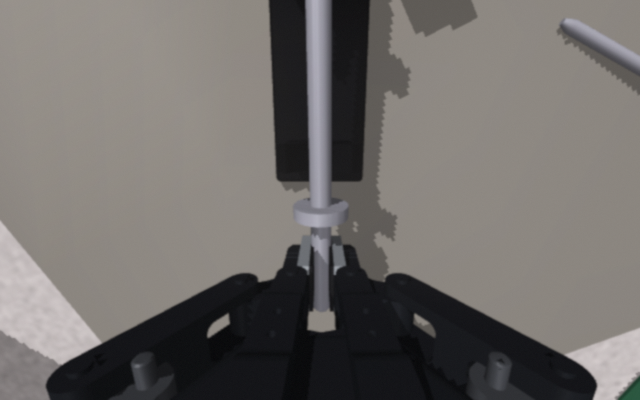

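```bash
python3 -m inch '[0,-0.3,0,0,0,0,0,0,0,0,0,0,0,0,0,0,0,0]'
python3 -m inch '[0,-0.5,0,0,0,0,0,-1,0,0,0,0,0,-1,0,0,0,0,0,-1,0,0,0,0,0,-1,0,0,0,0,0,-1,0,0,0,0,0,-1,0,0,0,0,0,0,0,0,0,0,0,0,0,0,0,0]'
python3 m3.py 4 wrist scene top
```

```text
time_s: 4.5
ee_pos: [0.4957, -0.2909, 0.0264]
tool_rot: [0.377, -0.598, 0.599, -0.377]
wrist_force: [-0.7, -0.3, -0.7]
width: 0.0073
time_s: 5.4
ee_pos: [0.4955, -0.2908, 0.0915]
tool_rot: [0.377, -0.598, 0.599, -0.377]
wrist_force: [0.8, 0.3, -0.6]
width: 0.007
(array([-0.05,  3.25, -0.12]), array([-0.13,  0.33,  0.  ]))
```

View pics/wrist4.png

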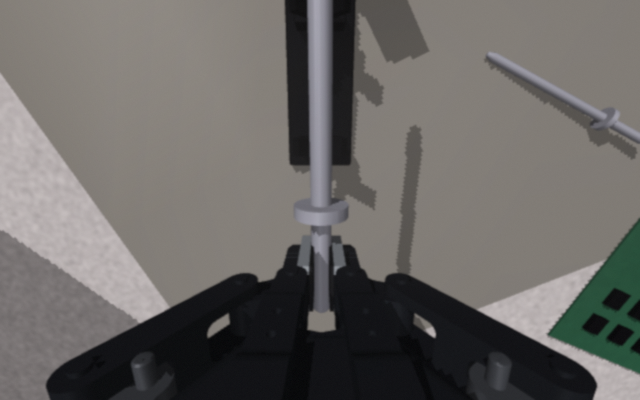

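View pics/scene4.png

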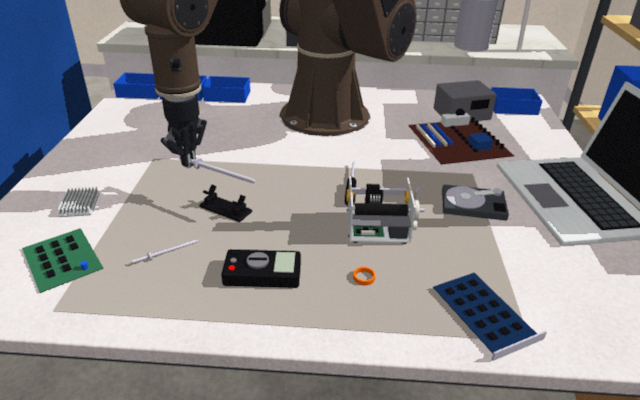

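```bash
cat > m5.py <<'E'
from st import *
import sys
c=load("wrist"+sys.argv[1]); D=c["depth"]
im=c["img"].astype(int); bl,rd=im[...,0],im[...,2]
rows=[]
for v in list(range(2,192,4))+list(range(228,300,3)):
    m=(D[v,295:345]>0)&(D[v,295:345]<.32)&(bl[v,295:345]>100)
    uu=np.nonzero(m)[0]+295
    if len(uu)<5: continue
    z=np.min(D[v,uu]); um=(uu.min()+uu.max())/2
    q=M.T@(c["eye"]+ray(c,um,float(v))*np.median(np.sort(D[v,uu])[:4])-p)*1000
    rows.append((v,um,len(uu),*q))
rows=np.array(rows); 
for r in rows[::4]: print(np.round(r,1).tolist())
s=rows[rows[:,0]<192]
for j,nm in((4,"y(down)"),(5,"z")):
    k=np.polyfit(s[:,3],s[:,j],1); print(nm,"slope deg",np.degrees(np.arctan(k[0])),"at x=0",k[1],"at collar..",np.std(s[:,j]-np.polyval(k,s[:,3])))
E
python3 m5.py 4
```

```text
[2.0, 318.5, 22.0, -112.1, -22.2, -2.0]
[18.0, 318.5, 22.0, -106.9, -22.1, -2.0]
[34.0, 318.5, 21.0, -101.4, -22.4, -2.0]
[50.0, 319.0, 21.0, -96.1, -21.5, -1.9]
[66.0, 318.5, 20.0, -90.2, -22.0, -2.1]
[82.0, 318.5, 20.0, -84.3, -22.1, -2.1]
[98.0, 318.5, 20.0, -78.3, -21.8, -2.1]
[114.0, 319.0, 19.0, -72.0, -21.7, -1.9]
[130.0, 319.0, 19.0, -65.6, -21.2, -1.9]
[146.0, 319.0, 19.0, -58.9, -21.2, -1.9]
[162.0, 319.0, 19.0, -52.1, -21.5, -2.0]
[178.0, 311.5, 33.0, -45.0, -21.5, -5.3]
[228.0, 319.5, 39.0, -21.2, -20.9, -1.8]
[240.0, 319.5, 37.0, -15.3, -21.2, -1.8]
[252.0, 321.0, 31.0, -11.5, -26.2, -1.1]
[264.0, 320.5, 28.0, -11.5, -37.6, -1.3]
[276.0, 321.5, 8.0, 4.0, -20.7, -0.8]
[288.0, 322.0, 8.0, 11.0, -20.3, -0.6]
y(down) slope deg 0.6547598434240175 at x=0 -20.794704548366287 at collar.. 0.2838944212628352
z slope deg -1.0694075925317286 at x=0 -3.716712465284076 at collar.. 0.6836129483746411
```

```bash
cat > m6.py <<'E'
from h import *
c=load("top0"); P=depthpts(c,225,310,160,240)
m=(P[...,2]>0.093)&(P[...,2]<.108); Q=P[m]
for nm,a,b in(("near",.06,.11),("far",.19,.225)):
    q=Q[(Q[:,1]>a)&(Q[:,1]<b)]
    vx,vy,x,y=cv2.fitLine(q[:,:2].astype(np.float32),cv2.DIST_HUBER,0,.001,.001).ravel(); 
    print(nm,len(q),"yaw",np.degrees(np.arctan2(vy,vx)),"x",q[:,0].min(),q[:,0].max(),"y at x=.575",y+vy/vx*(.575-x),"spread",np.std(q[:,1]-(y+vy/vx*(q[:,0]-x))),np.median(q[:,2]))
# scene: same
c=load("scene0"); P=depthpts(c,335,430,150,250); m=(P[...,2]>0.097)&(P[...,2]<.108); Q=P[m]
for nm,a,b in(("near",.06,.11),("far",.19,.225)):
    q=Q[(Q[:,1]>a)&(Q[:,1]<b)]
    if len(q)>5: print("scene",nm,len(q),q.mean(0),q.min(0),q.max(0))
im=c["img"]; cv2.imwrite("pics/c5.png",cv2.resize(im[165:230,335:425],(810//1,585),interpolation=cv2.INTER_CUBIC)[:, :800])
E
python3 m6.py
```

```text
near 66 yaw 2.8720212 x 0.52272187526606 0.6361637270783397 y at x=.575 0.08759592 spread 0.001167969160556884 0.10082816580704052
far 82 yaw 3.1765704 x 0.5152813773083784 0.627886985576191 y at x=.575 0.21640062 spread 0.0013600181819772433 0.10015217723086339
scene near 48 [0.58470138 0.08948416 0.09957123] [0.52323008 0.08588521 0.09701008] [0.6387552  0.09383658 0.10239761]
scene far 51 [0.58003955 0.21809171 0.09917135] [0.51564403 0.21431941 0.09728335] [0.63104735 0.22153973 0.10251831]
```

View pics/c5.png

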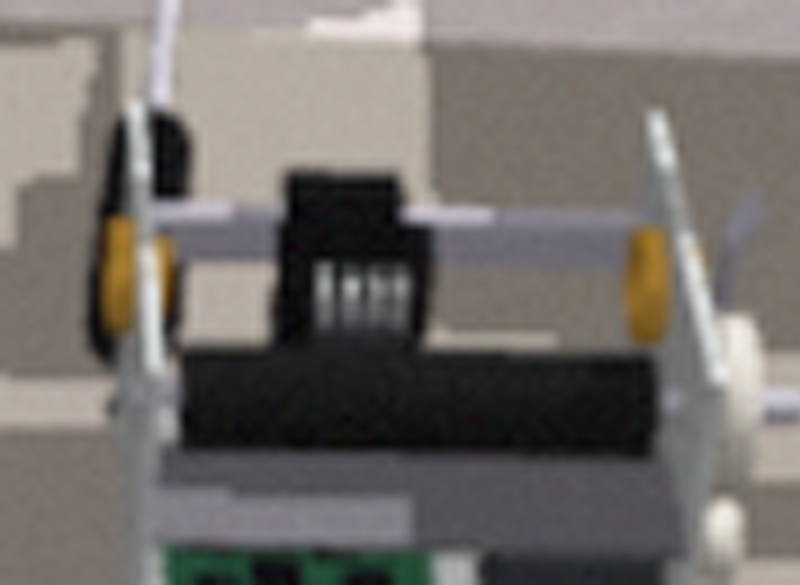

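```bash
python3 -m inch '[0,-4,0,0,0,0,0,-4,0,0,0,0,0,-4,0,0,0,0,0,-1,0,0,0,0]'; python3 -c "
from st import *
a=rel([.518,-.0136,.22],down(3,-1)); print(a)"
```

```text
time_s: 5.95
ee_pos: [0.4967, -0.2917, 0.2251]
tool_rot: [0.376, -0.596, 0.6, -0.378]
wrist_force: [0.8, -0.5, -1.6]
width: 0.0068
(array([-26.  ,   0.42, -10.09]), array([ -0.37, -28.57,   0.14]))
```

```bash
python3 -m inch '[-3.25,0,-1.26,0,0,0,-3.25,0,-1.26,0,0,0,-3.25,0,-1.26,0,0,0,-3.25,0,-1.26,0,0,0,-3.25,0,-1.26,0,0,0,-3.25,0,-1.26,0,0,0,-3.25,0,-1.26,0,0,0,-3.25,0.4,-1.26,0,0,0]'
python3 -m inch '[0,0,0,-0.1,-4.8,0,0,0,0,0,-4.8,0,0,0,0,0,-4.8,0,0,0,0,0,-4.8,0,0,0,0,0,-4.8,0,0,0,0,0,-4.6,0,0,0,0,0,0,0,0,0,0,0,0,0]'
python3 m3.py 5 wrist scene top; python3 -c "
from st import *
print(rel([.518,-.0136,.22],down(3,-1)))"
```

```text
time_s: 6.75
ee_pos: [0.5163, -0.0112, 0.2165]
tool_rot: [0.377, -0.598, 0.599, -0.377]
wrist_force: [0.3, 0.3, -1.0]
width: 0.0074
time_s: 7.55
ee_pos: [0.5162, -0.0126, 0.2165]
tool_rot: [0.513, -0.488, 0.487, -0.512]
wrist_force: [-0.3, 0.2, -1.2]
width: 0.0074
(array([27.59, 15.75, -3.53]), array([6.000e-02, 2.879e+01, 1.000e-02]))
(array([ 0.1 , -0.31,  0.15]), array([ 0.02, -0.06,  0.  ]))
```

View pics/wrist5.png

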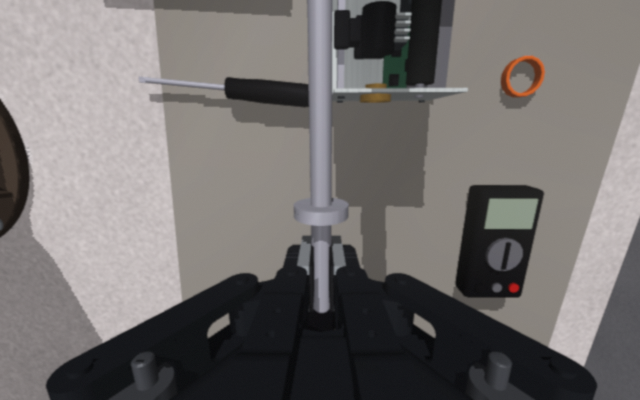

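The wrist view shows the near frame edge along row ~90 from (335,90) to (467,90), with the bronze bushing at (376,93). The shaft is parallel to the insertion axis at column 320.

```bash
cat > m7.py <<'E'
from st import *
import sys
c=load("wrist"+sys.argv[1]); im=c["img"].astype(int); v0,v1,u0,u1=[int(a) for a in sys.argv[2:6]]
m=(im[v0:v1,u0:u1,2]-im[v0:v1,u0:u1,0]>30).astype(np.uint8)
k,l,st,ce=cv2.connectedComponentsWithStats(m); P=depthpts(c,u0,u1,v0,v1)
for i in range(1,k):
    if st[i,4]<10: continue
    x,y,w,h,a=st[i]; print("px",x+u0,y+v0,w,h,a)
    PP=P[l==i]; print(" depth pts med",np.median(PP,0),PP.min(0),PP.max(0))
    uc=x+u0+(w-1)/2
    for j in range(h): 
        r=np.nonzero(l[y+j]==i)[0]+u0; q=np.median(P[y+j][l[y+j]==i],0); print("  row",y+j+v0,r.min(),r.max(),np.round(q,4).tolist())
    for v,z in((y+v0,.0895),(y+h-1+v0,.0895),(y+v0+(h-1)/2,.075),(y+h-1+v0,.075)):
        q=onz(c,uc,v,z); print("  z",z,v,"world",np.round(q,4),"tool mm",np.round(M.T@(q-p)*1000,1))
E
python3 m7.py 5 80 110 345 410; python3 m5.py 5
python3 - <<'E'
from st import *
c=load("wrist5")
# frame plate edge
D=depthpts(c,330,470,80,100); m=(D[...,2]>.094)&(D[...,2]<.106); Q=D[m]; print(len(Q),Q.min(0),Q.max(0))
vx,vy,x,y=cv2.fitLine(Q[:,:2].astype(np.float32),5 if 0 else cv2.DIST_HUBER,0,.001,.001).ravel(); print(np.degrees(np.arctan2(vy,vx)),x,y)
print("tool yaw",np.degrees(np.arctan2(M[0,0],-M[1,0])))
E
```

```text
px 366 83 20 5 83
 depth pts med [0.56034252 0.09291037 0.08396673] [0.5513406  0.0911611  0.00827308] [0.5772188  0.10565662 0.08644757]
  row 83 375 380 [0.5744, 0.1055, 0.0088]
  row 84 368 385 [0.5599, 0.0938, 0.0845]
  row 85 366 385 [0.559, 0.093, 0.084]
  row 86 366 385 [0.5593, 0.0922, 0.0837]
  row 87 367 385 [0.5596, 0.0914, 0.084]
  z 0.0895 83 world [0.5582 0.094  0.0895] tool mm [-104.4  127.4   47.2]
  z 0.0895 87 world [0.5585 0.0907 0.0895] tool mm [-101.   127.4   47.4]
  z 0.075 85.0 world [0.5609 0.0943 0.075 ] tool mm [-104.5  141.9   49.9]
  z 0.075 87 world [0.5611 0.0925 0.075 ] tool mm [-102.8  141.9   50. ]
px 361 93 30 10 255
 depth pts med [0.55993086 0.0821342  0.08757536] [0.51178862 0.05581015 0.06601406] [0.5740001  0.08594259 0.35949541]
  row 93 373 383 [0.5613, 0.0856, 0.0907]
  row 94 364 389 [0.5602, 0.0849, 0.0881]
  row 95 361 390 [0.5592, 0.0841, 0.088]
  row 96 361 390 [0.5593, 0.0832, 0.0882]
  row 97 361 390 [0.5594, 0.0823, 0.088]
  row 98 361 389 [0.559, 0.0815, 0.0882]
  row 99 361 389 [0.5593, 0.0806, 0.0878]
  row 100 361 389 [0.5593, 0.
[... 727 characters left out ...]
66.4, -20.9, -1.6]
[146.0, 320.5, 22.0, -59.7, -20.5, -1.6]
[162.0, 320.5, 22.0, -52.8, -20.2, -1.6]
[178.0, 321.0, 21.0, -45.8, -20.3, -1.4]
[228.0, 323.0, 14.0, -22.0, -19.9, -0.5]
[240.0, 314.5, 16.0, -16.1, -20.2, -4.5]
[252.0, 321.0, 35.0, -12.1, -24.8, -1.4]
[264.0, 321.0, 34.0, -12.2, -36.4, -1.4]
[276.0, 321.0, 13.0, 3.1, -19.9, -1.4]
[288.0, 321.5, 12.0, 10.1, -19.3, -1.2]
y(down) slope deg 0.8191910829358111 at x=0 -19.473906826580368 at collar.. 0.2682790279841087
z slope deg 0.8032046945625917 at x=0 -0.39555419584744594 at collar.. 1.49017758197924
604 [0.52186755 0.08357438 0.09436313] [0.6363699  0.09258054 0.10246678]
3.2145376 0.58188945 0.08803736
tool yaw 2.942056987456544
```

```bash
python3 -m inch '[4,0,1,0,0,0,4,0,1.2,0,0,0,3.8,0,1.5,0,0,0,0,0.5,1.5,0,0,0,0,3,0,0,0,0,0,4,0,0,0,0,0,4,0,0,0,0,0,3,0,0,0,0,0,1.2,0,0,0,0,0,0,0,0,0,0]'
python3 -m inch '[0,0,0,0,0,0]'
python3 m3.py 6 wrist scene top
python3 - <<'E'
from h import *
s=load("scene6")["img"];t=load("top6")["img"]
cv2.imwrite("pics/s6.png",cv2.resize(s[150:250,250:410],(800,500),interpolation=cv2.INTER_CUBIC))
cv2.imwrite("pics/t6.png",cv2.resize(t[150:250,240:400],(800,500),interpolation=cv2.INTER_CUBIC))
E
```

```text
time_s: 8.7
ee_pos: [0.5738, -0.1273, 0.0588]
tool_rot: [0.513, -0.488, 0.486, -0.512]
wrist_force: [0.3, 0.1, 0.0]
width: 0.0075
time_s: 8.8
ee_pos: [0.5754, -0.1278, 0.0612]
tool_rot: [-0.513, 0.486, -0.487, 0.513]
wrist_force: [0.7, 0.1, -0.3]
width: 0.0072
(array([15.76,  0.22, -8.92]), array([-6.000e-02,  2.892e+01,  1.000e-02]))
```

View pics/s6.png

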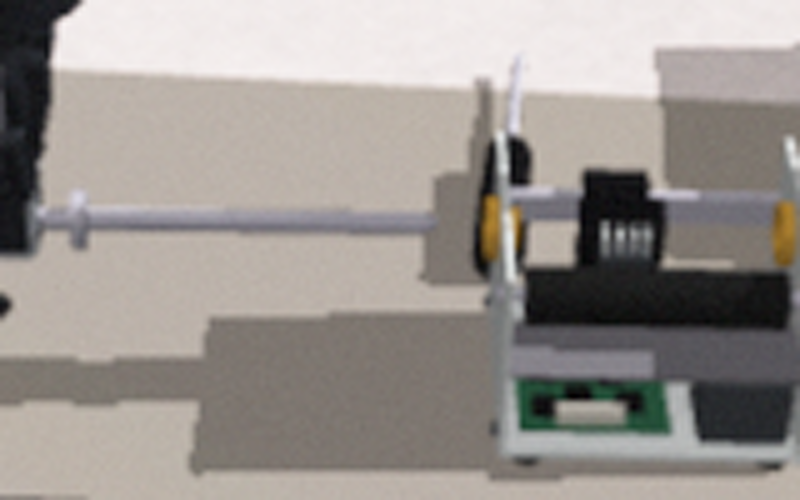

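View pics/t6.png

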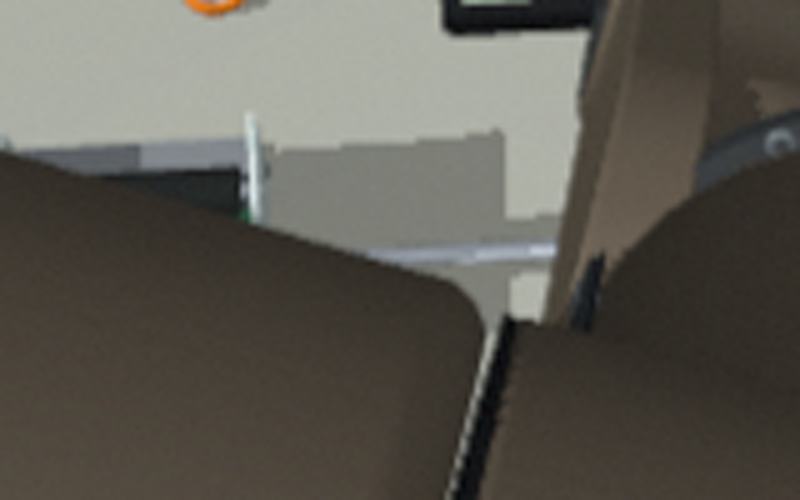

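View pics/wrist6.png

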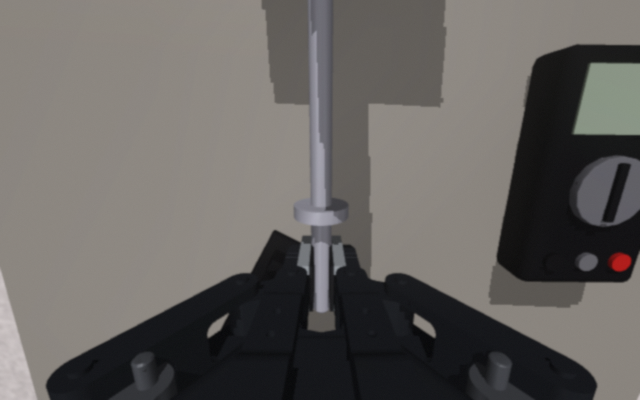

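```bash
cat > m8.py <<'E'
from st import *
c=load("scene6"); im=c["img"].astype(int); b,g,r=im[...,0],im[...,1],im[...,2]
# shaft cols 272..334
L=[]
for u in range(274,334):
    col=im[180:205,u]; 
    w=(col[:,0]-col[:,2]).astype(float)  # bluish
    bg=np.median(w); ww=np.clip(w-bg-6,0,None); ww[:4]=0
    if ww.sum()>20: L.append((u,(ww*np.arange(180,205)).sum()/ww.sum()))
L=np.array(L); k=np.polyfit(L[:,0],L[:,1],1); print("shaft line",k,np.std(L[:,1]-np.polyval(k,L[:,0])),"at 347.5",np.polyval(k,347.5), len(L))
rr=(r-b)[180:212,344:356]; print(rr)
ax=np.array([p-M[:,0]*s+M[:,1]*-.0155 for s in(.05,.1,.15,.2055)]); print("tool-model axis proj",proj(c,ax),ax[-1]); print("line at those",np.polyval(k,proj(c,ax)[:,0]))
for B in([.5643,.0793,.075],[.5622,.0793,.075],[.5643,.0793,.077]): print(B,proj(c,np.array(B)))
E
python3 m8.py
```

```text
shaft line [1.3824566e-02 1.8954317e+02] 0.08300114727697157 at 347.5 194.34720646739362 60
[[ 16  17  11   7  -1   0  -2  -2  -3  -1   1   2]
 [ 15  15  12   7  -1  -2  -2  -1  -4   0  -1  -2]
 [ 16  16  12   3   0  -3  -3  -3  -3  -3  -2   1]
 [ 15  15  11   1   2  -1  -4  -2  -4  -1  -3   0]
 [ 17  13  11   1  -1   1  -4  -2  -4  -1  -2   6]
 [ 16  13  10  -5  -2  -1  -1   0  -2  -2  -1   5]
 [ 15  13   9   0  -3  -1  -2  -2  -2  -2  -2   6]
 [ 13  12   6  -4  -1   1  -2  -6  -8  -8  -8  -3]
 [ 16  13   0   6  13   5  -4  -3  -7  -9  -8  -6]
 [ 13  10  25  67  88  59  13  -5  -7  -7  -6  -8]
 [ 13  11  38  93 122  92  21  -2  -7  -4  -4  -7]
 [ 16   7  38  96 121  94  26   9  48  56  15  -4]
 [ 13   9  39  94 123  92  21  19  76  95  31  -6]
 [ 13   7  41  95 119  91  20  12  57  97  31  -5]
 [ 11   5  55 107 122  94  21   9  47  96  32   3]
 [ 13   1  62 111 121  95  24   8  44  96  36  12]
 [  8   2  68 109 114  88  22   2  25  91  36  13]
 [ 10  -1  59 102 105  79  19  -4  11  83  30  12]
 [  9   0  57  91  95  73  18  -1  12  71  17  12]
 [ 10   2  53  88  91  60  15  -1   6  
[... 321 characters left out ...]
15  13   8   7   0  -1  -3   1   2  10  12   3]
 [ 17  16  20  11   0  -6  -3  -3   1   1   3   2]
 [ 17  17  16   9   0  -6  -5  -2  -2  -8  -7  -4]
 [ 18  17  16   3  -2  -4  -2  -3  -3  -6  -3  -1]
 [ 19  20  16  -2  -2  -3  -3  -1  -2  -3  -6   0]
 [ 18  17  16   7  -1  -3   1  -1  -3  -4  -4  -1]]
tool-model axis proj [[274.72891481 192.69082723]
 [297.4111743  193.16457147]
 [320.10454816 193.63854784]
 [345.30721855 194.16493366]] [0.56489962 0.07725306 0.07709319]
line at those [193.3411778  193.65475019 193.96847624 194.31689222]
[0.5643, 0.0793, 0.075] [346.19960383 194.84585841]
[0.5622, 0.0793, 0.075] [346.2194443  194.31425141]
[0.5643, 0.0793, 0.077] [346.24104412 194.09427653]
```

```bash
python3 -m inch '[0,0.1,0,0,0,-0.5,-0.5,0,0,0,0,0,-0.5,0,0,0,0,0,-0.5,0,0,0,0,0,-0.3,0,0,0,0,0,0,0,0,0,0,0]'
python3 m3.py 7 scene
python3 - <<'E'
from st import *
s=load("scene7"); t=s["img"]
cv2.imwrite("pics/s7.png",cv2.resize(t[160:230,310:410],(800,560),interpolation=cv2.INTER_CUBIC))
im=t.astype(int); L=[]
for u in range(280,338):
    w=(im[180:205,u,0]-im[180:205,u,2]).astype(float); ww=np.clip(w-np.median(w)-6,0,None); ww[:4]=0
    if ww.sum()>20: L.append((u,(ww*np.arange(180,205)).sum()/ww.sum()))
L=np.array(L); k=np.polyfit(L[:,0],L[:,1],1); print(k,np.polyval(k,347.5))
print(p, np.degrees(np.arcsin(M[2,0])),np.degrees(np.arctan2(M[0,0],-M[1,0])))
E
```

```text
time_s: 9.55
ee_pos: [0.5737, -0.1092, 0.059]
tool_rot: [0.515, -0.484, 0.489, -0.511]
wrist_force: [0.7, -0.2, -0.8]
width: 0.0073
(array([17.62,  0.15, -8.85]), array([-0.11, 28.97,  0.49]))
[1.86991639e-02 1.89119930e+02] 195.61788990261235
[ 0.57371035 -0.10946377  0.05895638] 0.5026933217322744 3.061222187048757
```

View pics/s7.png

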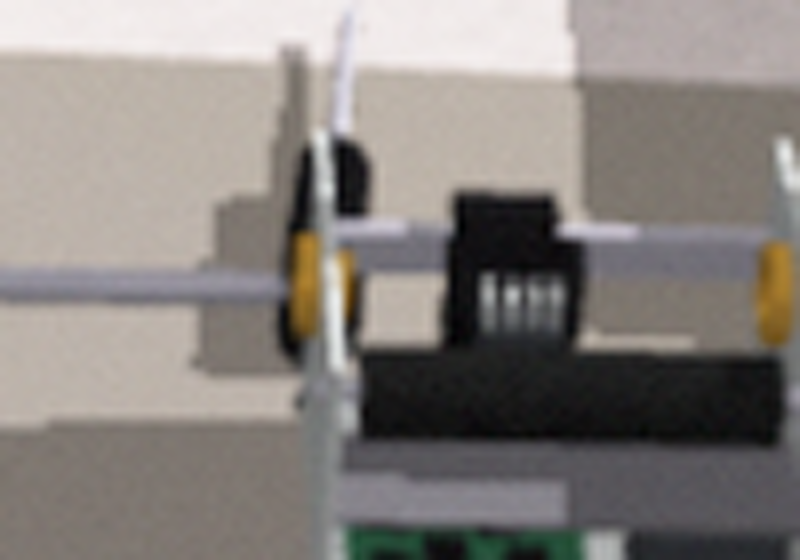

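The nose is at the mouth of the near bushing in the scene crop (290,287), well within the countersink. I'll start threading it slowly.

```bash
python3 -m inch '[-0.3,-0.08,0,0,0,0,-0.4,0,0,0,0,0,-0.4,-0.01,0,0,0,0,-0.4,0,0,0,0,0,-0.4,-0.01,0,0,0,0,-0.4,0,0,0,0,0,0,0,0,0,0,0]'
python3 m3.py 8 wrist scene;python3 - <<'E'
from h import *
t=load("scene8")["img"]
cv2.imwrite("pics/s8.png",cv2.resize(t[160:230,310:410],(800,560),interpolation=cv2.INTER_CUBIC))
E
```

```text
time_s: 10.3
ee_pos: [0.5725, -0.0862, 0.0598]
tool_rot: [0.515, -0.484, 0.489, -0.511]
wrist_force: [0.1, 0.0, -1.8]
width: 0.0072
(array([19.92,  0.25, -8.85]), array([-0.12, 28.96,  0.49]))
```

View pics/s8.png

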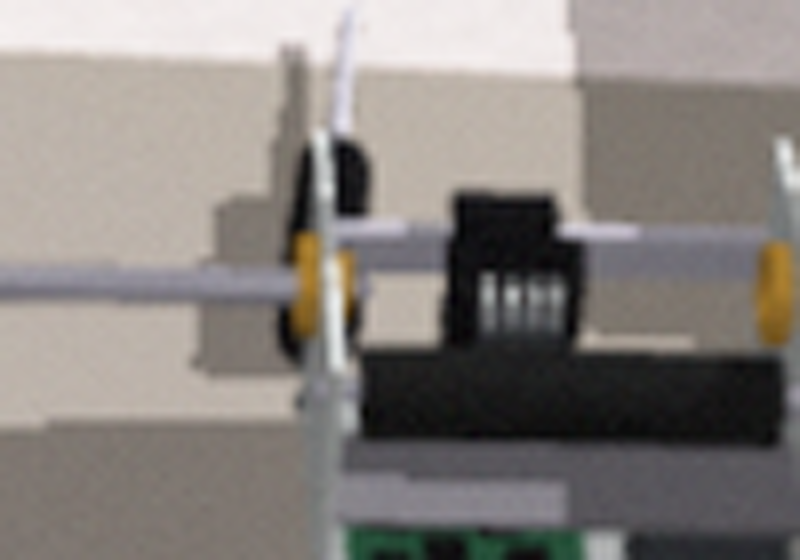

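The nose has come through the near bushing at crop (365,285), and the wrist force is about zero. Moving on through the carriage.

```bash
python3 -m inch '[-0.6,-0.01,0,0,0,0,-0.6,0,0,0,0,0,-0.6,-0.01,0,0,0,0,-0.6,0,0,0,0,0,-0.6,-0.01,0,0,0,0,-0.6,-0.01,0,0,0,0,-0.6,0,0,0,0,0,-0.6,-0.01,0,0,0,0,0,0,0,0,0,0]'
python3 m3.py 9 wrist scene;python3 - <<'E'
from h import *
t=load("scene9")["img"]
cv2.imwrite("pics/s9.png",cv2.resize(t[160:230,320:420],(800,560),interpolation=cv2.INTER_CUBIC))
E
```

```text
time_s: 11.3
ee_pos: [0.5699, -0.0381, 0.0599]
tool_rot: [0.515, -0.484, 0.489, -0.511]
wrist_force: [0.1, 0.2, -1.1]
width: 0.0077
(array([24.74,  0.3 , -8.86]), array([-0.12, 28.97,  0.49]))
```

View pics/s9.png

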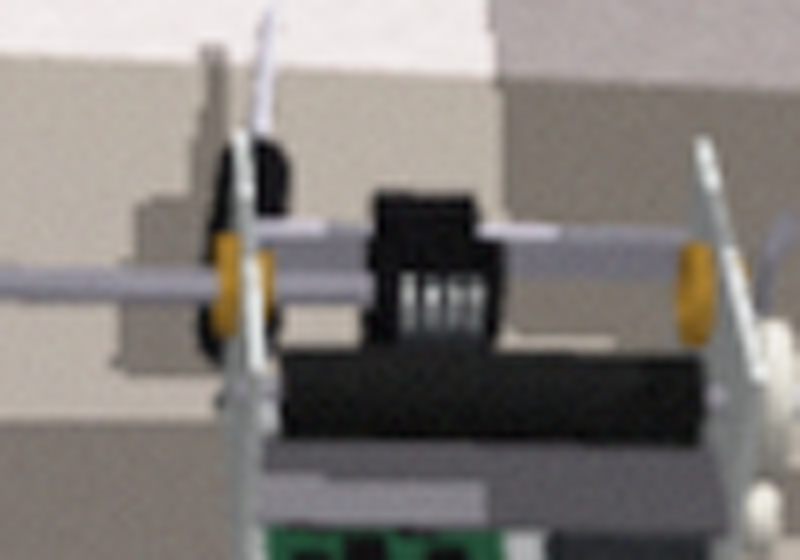

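View pics/wrist9.png

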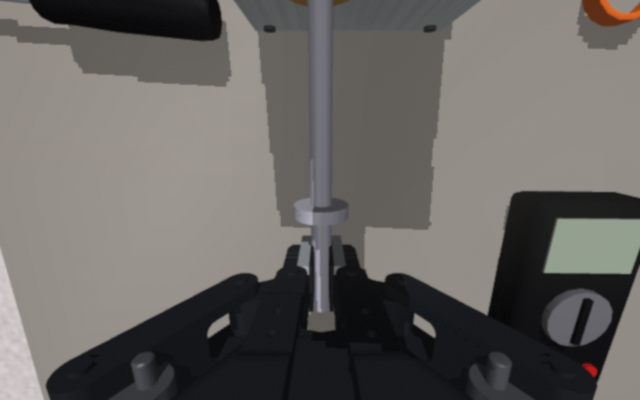

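The nose has entered the carriage at crop (370,287), with no contact force. Extrapolated, the shaft line hits the far bushing centre (695,293).

```bash
python3 -m inch '[-0.6,-0.01,0,0,0,0,-0.6,0,0,0,0,0,-0.6,-0.01,0,0,0,0,-0.6,0,0,0,0,0,-0.6,-0.01,0,0,0,0,-0.6,-0.01,0,0,0,0,-0.6,0,0,0,0,0,-0.6,-0.01,0,0,0,0,0,0,0,0,0,0]'
python3 m3.py 10 wrist scene;python3 - <<'E'
from h import *
t=load("scene10")["img"]
cv2.imwrite("pics/s10.png",cv2.resize(t[160:230,320:420],(800,560),interpolation=cv2.INTER_CUBIC))
E
```

```text
time_s: 12.3
ee_pos: [0.5674, 0.0098, 0.06]
tool_rot: [0.515, -0.484, 0.489, -0.511]
wrist_force: [0.3, -0.0, -0.6]
width: 0.0072
(array([29.54,  0.36, -8.86]), array([-0.12, 28.96,  0.49]))
```

View pics/s10.png

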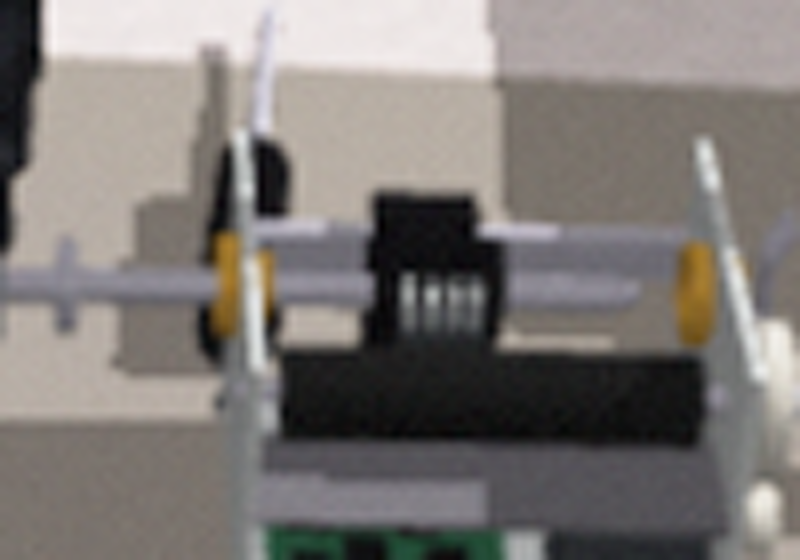

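View pics/wrist10.png

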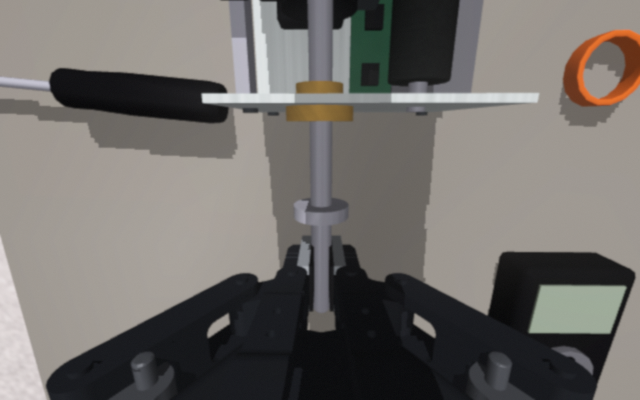

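The wrist view shows the shaft (column 320) centred in the near flange (286–353 at row 113). The scene crop shows the nose through the carriage at (635,291), lined up with the far bushing (695,293).

```bash
python3 -m inch '[-0.3,-0.01,0,0,0,0,-0.3,0,0,0,0,0,-0.3,0,0,0,0,0,-0.3,-0.01,0,0,0,0,-0.3,0,0,0,0,0,-0.3,0,0,0,0,0,0,0,0,0,0,0]'
python3 -m inch '[-0.3,-0.01,0,0,0,0,-0.3,0,0,0,0,0,-0.3,0,0,0,0,0,-0.3,-0.01,0,0,0,0,0,0,0,0,0,0]'
python3 m3.py 11 wrist scene;python3 - <<'E'
from h import *
t=load("scene11")["img"]
cv2.imwrite("pics/s11.png",cv2.resize(t[160:230,330:430],(800,560),interpolation=cv2.INTER_CUBIC))
E
```

```text
time_s: 13.1
ee_pos: [0.5664, 0.0275, 0.06]
tool_rot: [0.515, -0.484, 0.489, -0.511]
wrist_force: [-0.8, 0.5, -1.1]
width: 0.0071
time_s: 13.6
ee_pos: [0.5658, 0.0394, 0.0601]
tool_rot: [0.515, -0.484, 0.489, -0.511]
wrist_force: [0.5, -0.8, -0.6]
width: 0.0074
(array([32.51,  0.39, -8.86]), array([-0.12, 28.95,  0.49]))
```

View pics/s11.png

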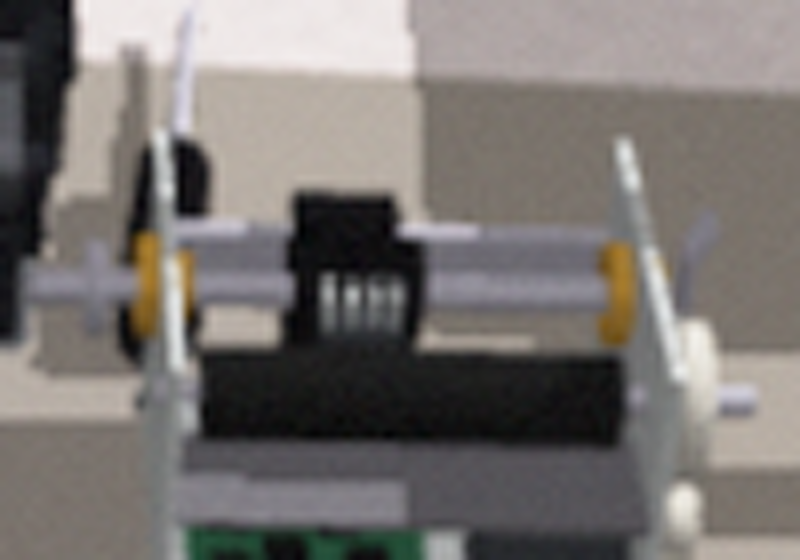

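View pics/wrist11.png

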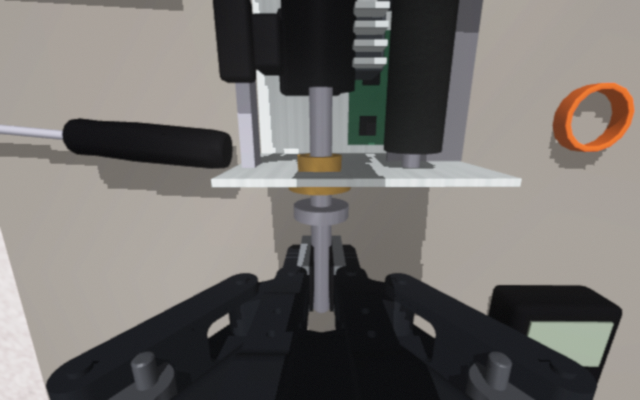

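The nose is in the far bushing at crop (610,293), and the collar is about 8 mm short of the flange. Now small steps, watching the force.

```bash
python3 -m inch '[-0.2,0,0,0,0,0,-0.2,0,0,0,0,0,0,0,0,0,0,0]'
python3 -m inch '[-0.1,0,0,0,0,0,0,0,0,0,0,0]'
python3 -m inch '[-0.1,0,0,0,0,0,0,0,0,0,0,0]'
python3 -m inch '[-0.1,0,0,0,0,0,0,0,0,0,0,0]'
```

```text
time_s: 14.0
ee_pos: [0.5656, 0.0432, 0.06]
tool_rot: [0.515, -0.484, 0.489, -0.511]
wrist_force: [0.6, 0.2, -1.0]
width: 0.007
time_s: 14.2
ee_pos: [0.5656, 0.0441, 0.06]
tool_rot: [0.515, -0.484, 0.489, -0.511]
wrist_force: [-0.5, -1.8, -0.5]
width: 0.0074
time_s: 14.4
ee_pos: [0.5656, 0.0451, 0.06]
tool_rot: [0.515, -0.484, 0.489, -0.511]
wrist_force: [-0.7, -1.2, -0.5]
width: 0.0075
time_s: 14.6
ee_pos: [0.5655, 0.0461, 0.06]
tool_rot: [0.515, -0.484, 0.489, -0.511]
wrist_force: [0.9, -2.4, -0.9]
width: 0.0069
```

```bash
for i in 1; do python3 -m inch '[-0.1,0,0,0,0,0,0,0,0,0,0,0]'; done
python3 -m inch '[-0.1,0,0,0,0,0,0,0,0,0,0,0]'
python3 -m inch '[-0.05,0,0,0,0,0,0,0,0,0,0,0]'
python3 -m inch '[-0.05,0,0,0,0,0,0,0,0,0,0,0]'
python3 m3.py 12 wrist scene
```

```text
time_s: 14.8
ee_pos: [0.5655, 0.0471, 0.06]
tool_rot: [0.515, -0.484, 0.489, -0.511]
wrist_force: [0.4, -2.8, -1.1]
width: 0.0072
time_s: 15.0
ee_pos: [0.5654, 0.0477, 0.06]
tool_rot: [0.515, -0.484, 0.489, -0.511]
wrist_force: [1.3, -7.4, -1.0]
width: 0.0073
time_s: 15.2
ee_pos: [0.5654, 0.0478, 0.06]
tool_rot: [0.516, -0.484, 0.489, -0.511]
wrist_force: [1.2, -13.2, -0.5]
width: 0.0074
time_s: 15.4
ee_pos: [0.5654, 0.0478, 0.06]
tool_rot: [0.516, -0.484, 0.489, -0.511]
wrist_force: [1.4, -18.3, -1.0]
width: 0.0073
(array([33.34,  0.44, -8.86]), array([-0.14, 28.95,  0.57]))
```

View pics/wrist12.png

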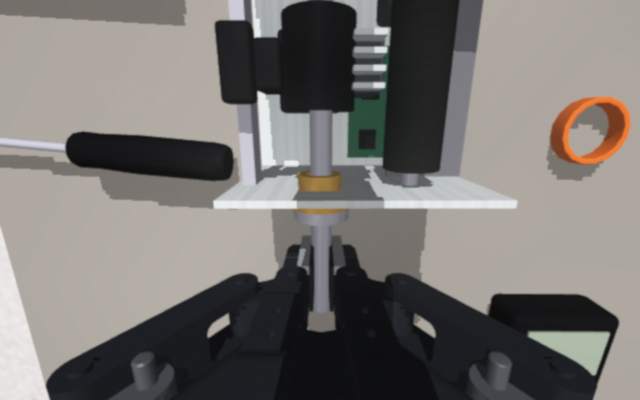

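Run:
```python
from h import *
a=load("scene0")["img"];b=load("scene12")["img"]
f=lambda t:cv2.resize(t[165:225,335:435],(800,290),interpolation=cv2.INTER_CUBIC)
cv2.imwrite("pics/s12.png",np.vstack([f(a),f(b)]))
w=load("wrist12")["img"]; cv2.imwrite("pics/w12.png",cv2.resize(w[155:265,270:370],(545,600),interpolation=cv2.INTER_CUBIC))
```

```text
(no output)
```

View pics/s12.png

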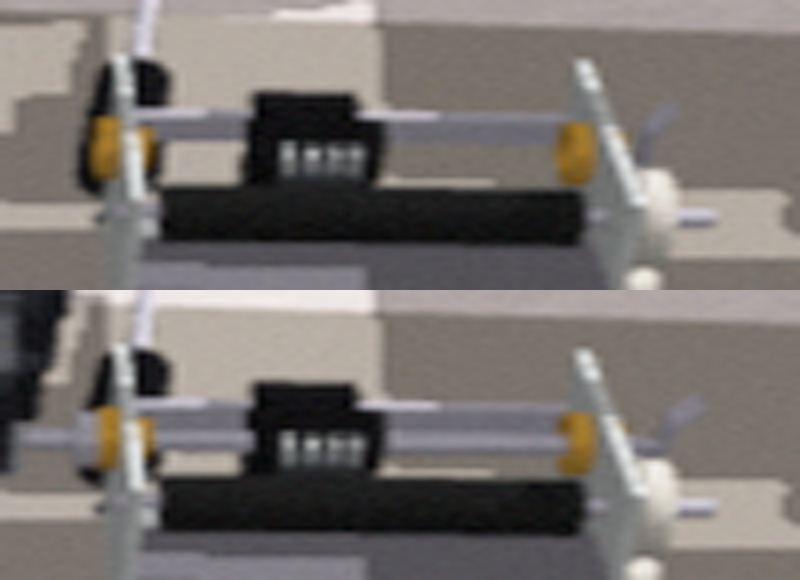

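View pics/w12.png

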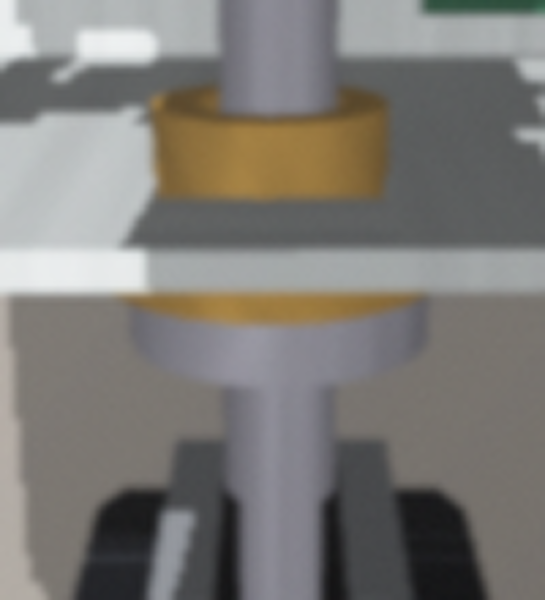

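The collar lies flush on the bronze flange (crop row ~325). The leaf has moved outwards, with its tip going from (665,110) to (690,405) in the stacked crop. I'll check that it holds steady.

```bash
python3 -m inch '[0,0,0,0,0,0,0,0,0,0,0,0,0,0,0,0,0,0,0,0,0,0,0,0,0,0,0,0,0,0,0,0,0,0,0,0,0,0,0,0,0,0]'
python3 m3.py 13 wrist
python3 - <<'E'
from st import *
a=load("wrist12")["img"].astype(int);b=load("wrist13")["img"].astype(int);print(np.abs(a-b).mean(),np.abs(a-b)[190:230,290:350].mean()); print(o["torque"],np.abs(o["qvel"]).max())
from cell import bot
print(bot.sign_off())
E
```

```text
time_s: 16.2
ee_pos: [0.5654, 0.0478, 0.06]
tool_rot: [0.516, -0.484, 0.489, -0.511]
wrist_force: [0.7, -18.2, 0.5]
width: 0.0074
(array([33.34,  0.44, -8.86]), array([-0.14, 28.95,  0.57]))
0.6851979166666666 0.6827777777777778
[-2.951504   -0.11748573 -0.00499326] 0.001672883410267262
the job is handed in; nothing more can be done
None
```

The shaft is back in the printer mechanism, fully home, and the arm is still holding it there. I took it from the rest by its tail stub and threaded it nose first through the near bushing, the carriage and the far bushing. I then pressed it against the leaf spring until the collar seated on the near flange, and handed in at about 16.3 s.

**Last checks:**
- **Seating:** the wrist camera shows the collar flush on the flange, and the scene camera shows the leaf bent outwards. The wrist force rose to about 3 N on the leaf, then jumped to 18 N with no further travel.
- **Holding:** it stayed steady at about 18 N for the 0.8 s before hand-in, with the grip set to 80 N.
- **Other things on the bench:** nothing else was touched on purpose, and the pictures showed nothing moved. I did not measure each item again at the end.

**Disagreements:**
- **Finger opening:** it read about 7 mm on the 10 mm stub.
- **Bushing position:** the camera estimates differed by 2–4 mm across the shaft line, so I lined up the shaft and bushing within the same picture.
- **Shaft tilt:** the shaft sat about 0.5° nose-up in the grip, and I corrected that before threading.
- **Stopping point:** it came about 1 mm short of my estimate, which is within the measuring error.

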